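# Unpin the vial carriage and push it home in the reader

## Task

Three filled vials are ready to be read: draw the red-knobbed lock pin out of the filling station and park it well inside the open notch in the station's side ear, hanging upright with its collar flat on the ear. Then pull the freed vial carriage off the station, slide it over the bench without lifting it, and push it nose first into the lane of the white reader until it is fully home against the end stop. Leave the sample pot, timer and beaker where they are.

Things in the scene. Friction and masses are not known exactly. Their poses are not given: they have to be found in the camera images.
- station: Fixed dark steel filling station. Origin: bench level, on the axis of the vertical pin bore. Lower leaf z 0-8, bushing block z 22-60 mm, both 52 x 46 mm about the bore; clevis open toward -y; spine wall at y 23-35, foot to y 64 mm. An ear 46 mm wide, z 48-60 mm, reaches from the block to x = -94 mm, with the parking notch
- station_bore (a point): centre of the bore's upper rim, on top of the bushing block, 60 mm above the bench; bore 14 mm wide; axes as the station's
- station_notch (a point): seat of the parked pin's axis, on the ear's upper face, 60 mm above the bench, 60 mm from the bore. U-slot 16.5 mm wide, open and flared toward the station's -x; straight for 20 mm toward -x from here; its closed end lies 12 mm toward +x. Axes as the station's
- lock_pin: Loose steel lock pin, 100 mm long, 70 g. Origin: centre of its lower tip, z along the pin. Shank 12 mm diameter to z = 56 (tip tapered), collar 24 mm diameter z 56-62, red ribbed round knob 26 mm diameter z 70-100 mm. It starts in the bore, collar on the block, tip 4 mm above the bench, through the carriage's tongue
- pin_collar (a point): centre of the under face of the pin's collar (the face that rests on the block or ear)
- pin_knob (a point): middle of the pin's red knob, the place to grip it from above
- carriage: Loose grey vial carriage, about 0.5 kg: block 56 wide (x), 150 long (y), 45 mm high, origin at the centre of its underside; nose at -y, tail at +y. Three vials fixed in it at y = -50, -15, 20 (27 wide, tops 74 mm high); bare behind, dark grip pads on both sides at y 28-68. Steel tongue 32 mm wide out of the tail, z 10-18, to y = 125, pin hole at y = 105 mm
- carriage_nose (a point): middle of the lower edge of the carriage's nose face (carriage y = -75 mm); axes as the carriage's
- carriage_tail (a point): on the carriage's flat tail face, 35 mm above the bench, above the tongue: a place to push (carriage y = +75 mm); axes as the carriage's
- reader: Fixed white vial reader, 141 x 90 x 151 mm high. Origin: bench level, middle of the end stop's face; the lane runs toward +y: tunnel 61 wide, 86 high to y = 70; straight dark rails 42 high, 61 mm apart, to y = 136; flared mouth to y = 172 mm. The carriage at home lies along this axis, nose at y = 0, tail at y = 150 mm
- reader_stop (a point): middle of the foot of the end stop's face, where carriage_nose comes to rest; axes as the reader's
- reader_mouth (a point): middle of the flared mouth of the lane, at bench level, 172 mm from the end stop
- sample_pot: bystander: white pot with teal lid, 55 mm diameter, 88 mm high; origin at the centre of its underside
- timer: bystander: round white bench timer, 66 mm diameter, 24 mm high; origin at the centre of its underside
- beaker: bystander: low glass beaker, 73 mm diameter, 60 mm high; origin at the centre of its underside
Mind the look-alikes: they are no part of the job. Several things look just like the lock_pin: the one meant starts farthest to the robot's left.

How it is judged:
By the outcome, as a careful person would: the job done as asked, in the order asked, and still so for the second after the job is handed in, with the robot touching nothing.
It also fails if it takes over 61 s, if anything falls off the work surface, if the arm or the gripper's body presses on something with over 40 N, if the wrist force passes 120 N, or if a joint passes its speed limit or range.

## Robot

A 6-joint arm with a two-finger parallel gripper is mounted at the origin on a cart in front of the work surface, level with it; the furniture and walls round the work are solid. World frame = base frame: x ahead of the robot, y to its left, z up, the work surface at z = 0. Lengths are in mm, angles in rad, forces in N, time in s.
With the tool pointing down it reaches from about 400 to 925 mm from the base axis. Payload 12.5 kg.
Tool frame: the origin (TCP) lies on the mounting face of the last link; the fingertips stand 190 mm ahead of it and the grasp point (between the pads) lies 171 mm ahead of it (env.tcp_to_tips is the distance from the TCP to the fingertips, in mm); x points along the fingers, y is the direction in which the jaws open and shut, and the axes are right-handed (so a half turn about x gives the same grasp; the last joint's range is limited). The gripper opens to 95 mm and grips with 3 to 60 N. Pads are 20 mm wide; open, the fingers measure 119 mm over their backs; the gripper's body (75 mm by 180 mm) begins 59 mm behind the grasp point.
Start: joints at [1.01, 0.491, 1.559, -0, 1.092, -0.106], TCP at [274.529, 561.479, 404.761] pointing down, gripper open.
Joint ranges: [-3.1, 3.1], [-0.84, 2.19], [0.05, 2.79], [-1.13, 4.28], [0.06, 2.93], [-2.69, 2.69]. Speed limits (rad/s): [2.22, 2.22, 2.79, 3.14, 3.14, 3.14].

## Interface

Orientations are given as [roll, pitch, yaw] about the fixed x, y, z axes, in that order (R = Rz(yaw) Ry(pitch) Rx(roll)).
In Python, from cell import monitor, cams, job, env gives the robot as it stands. The module is installed in compiled form; this text tells all that it offers.
- The arm moves only by the tool apply_moves, never from a script. Its argument "series" is a list of rows, each a list of 3 entries, a list of its own where there are three numbers: the closure, from -1 (fully open) to 1 (shut), so that 0 is half open, then the shift along the tool's x, y, z in cm, then the turn about the tool's x in rad. A call has 1 to 20 rows; each row is the pose to reach, as a shift and turn from the pose commanded when the call began, along the tool's axes at that moment; what a row does not reach only later rows make up. A row lasts 1/8 s, in which the tool goes at most 62.5 mm and 10.7 degrees, less where a joint would pass 70% of its speed; a pose out of reach is approached as far as the arm can. A call with a gripper value outside its range is refused whole. The fingers move at their own pace and stop on an object; the grip force is fixed at half the most. Time passes only in rows, so rows that repeat a pose let the fingers close. It gives the time, the measured TCP pose, the force and the opening at its end, in the units of the state.
- monitor.state(): the state, without advancing time (a new reading comes with each control period).
- cams.read_camera(name): name is "scene" or "side" or "wrist"; returns a dict with "image" (384x512x3 uint8, red, green, blue), "fx", "fy", "cx", "cy" (pixels), "position" and "orientation" of the camera in the world. Camera axes: x right, y down, z forward; pixel columns grow to the right and rows downward; lengths in mm; the calibration is good to about 2 mm. The wrist camera is an equidistant fisheye: a pixel r from the principal point sees the ray r / f radians off the axis. A picture is of the moment at which its call begins. There is no depth.
- job.job_done(): hands the job in, once; it reports no verdict.
The state is a dict: "t": time; "joints": joint angles; "qvel": joint speeds; "tau": joint torques, N m; "eef_pos": TCP position; "tcp_rot": TCP orientation; "ft_force": force on the tool from outside, world axes, zero at the start; "moment": the same for the moment, N m; "opening": opening from 0.0 (shut) to 1.0 (fully open).
Only numpy, scipy, OpenCV 4.12 (cv2) and the standard library are available. Lean on these libraries where they do the work, as an engineer would, in place of code of your own. Each camera call takes 0.05 s, during which the arm holds its last target. There are 200 camera calls.

## Working session

There is one attempt and no reset: what is moved stays moved. The work goes in short steps, Python scripts to look and compute and a tool call to move; the robot and the scene stay as the last step left them, time stands still between calls to the robot, and variables do not carry over. Pictures are saved under pics/ and viewed, about 8 in all and at most 12, crops included, and the job is handed in when it is done.

Besides the shell and the picture viewer there is one more tool, called after ">>>" as a command line: name --argument value ..., lists and objects as JSON in quotes. apply_moves: Moves the arm, as the interface text tells. Its arguments: {"type":"object","properties":{"series":{"type":"array"}},"required":["series"]}

```bash
mkdir -p pics; cat > h.py <<'E'
import numpy as np, cv2
from scipy.spatial.transform import Rotation as R
from cell import monitor, cams, job, env
def rot(o):
    o=np.array(o,float)
    if o.shape==(3,3): return o
    if o.shape==(4,): return R.from_quat(o).as_matrix()
    return R.from_euler('xyz',o).as_matrix()
def snap(n,f):
    c=cams.read_camera(n); cv2.imwrite('pics/'+f,cv2.cvtColor(c['image'],cv2.COLOR_RGB2BGR)); return c
def ray(c,u,v,fish=False):
    a=np.array([(u-c['cx'])/c['fx'],(v-c['cy'])/c['fy']])
    if fish:
        r=np.hypot(*a); d=np.array([*(a/max(r,1e-9)*np.sin(r)),np.cos(r)])
    else: d=np.array([*a,1.])
    return np.array(c['position'],float),rot(c['orientation'])@d
def onz(c,u,v,z,fish=False):
    p,d=ray(c,u,v,fish); return p+d*(z-p[2])/d[2]
def proj(c,P,fish=False):
    q=rot(c['orientation']).T@(np.array(P,float)-np.array(c['position'],float))
    if fish:
        r=np.hypot(q[0],q[1]);t=np.arctan2(r,q[2]);return c['cx']+c['fx']*t*q[0]/r,c['cy']+c['fy']*t*q[1]/r
    return c['cx']+c['fx']*q[0]/q[2],c['cy']+c['fy']*q[1]/q[2]
E
python3 - <<'E'
from h import *
for n in ['scene','side','wrist']:
    c=snap(n,n+'0.png'); print(n,{k:v for k,v in c.items() if k!='image'})
print(monitor.state())
a=np.hstack([cv2.imread(f'pics/{n}0.png') for n in['scene','side']]);
cv2.imwrite('pics/a.png',a)
E
```

```text
scene {'fx': 354.49295105370743, 'fy': 354.49295105370743, 'cx': 252.64243501708563, 'cy': 197.12233881402804, 'position': array([136.93045033, 827.34202202, 859.82777485]), 'orientation': array([-2.28548624,  0.02000289, -2.65658331])}
side {'fx': 433.49271793844036, 'fy': 433.49271793844036, 'cx': 253.32748734699504, 'cy': 195.09687091121788, 'position': array([ 432.63632231, 1043.46173591,  728.15823869]), 'orientation': array([-2.15371199,  0.0055748 , -3.02411341])}
wrist {'fx': 297.3186396354542, 'fy': 297.3186396354542, 'cx': 255.71174559429707, 'cy': 193.3344783697741, 'position': array([203.66761442, 596.77407571, 382.98586991]), 'orientation': array([2.86111433, 0.00297092, 1.11637983])}
{'t': 0.15, 'joints': array([ 1.01039998e+00,  4.91366410e-01,  1.55929871e+00,  2.98307937e-05,
        1.09168380e+00, -1.05566197e-01]), 'qvel': array([-8.29067855e-05, -1.75489475e-03, -4.03937042e-03,  3.14097206e-04,
        2.25953388e-04, -1.08276795e-03]), 'tau': array([ 2.38592489e-03, -6.12898779e+01, -2.58275056e+01,  6.92941365e-02,
        4.73641476e-02, -6.47189881e-05]), 'eef_pos': array([274.51393647, 561.45880409, 404.33360861]), 'tcp_rot': array([-1.71133792,  1.5700396 , -2.16618184]), 'ft_force': array([ 0.02611071,  0.07341221, -0.58077608]), 'moment': array([-0.03776285,  0.02193691, -0.0124132 ]), 'opening': 0.998259137361182}
```

View pics/scene0.png

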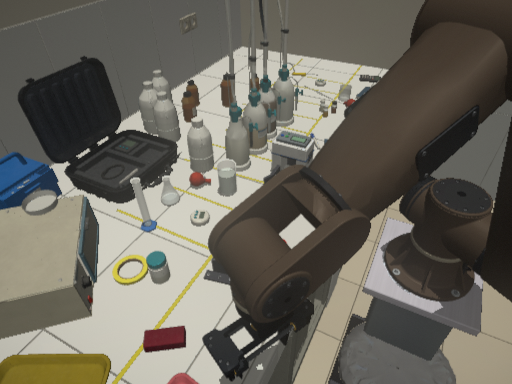

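View pics/side0.png

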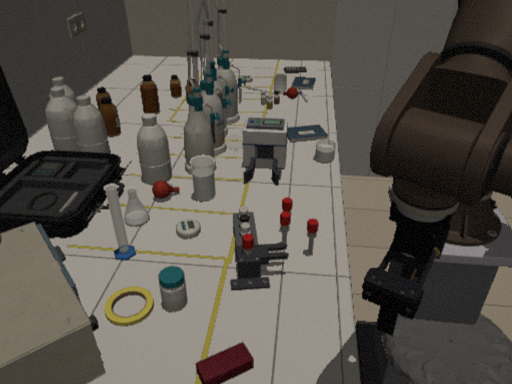

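View pics/wrist0.png

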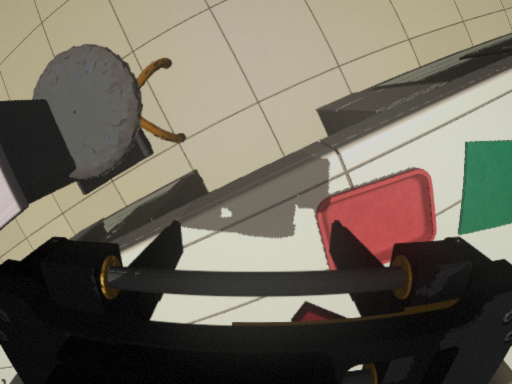

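The side view shows the station at about (255,265), with a red knob at (248,241). The carriage is at (245,222) and the reader at (265,145), mouth toward the camera. The decoy pins are at (287,210) and (312,226). I'll zoom in on that area.

```bash
python3 - <<'E'
import cv2
a=cv2.imread('pics/side0.png')[110:300,200:350]
cv2.imwrite('pics/c.png',cv2.resize(a,None,fx=3.1,fy=3.1,interpolation=cv2.INTER_CUBIC))
E
```

```text
(no output)
```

View pics/c.png

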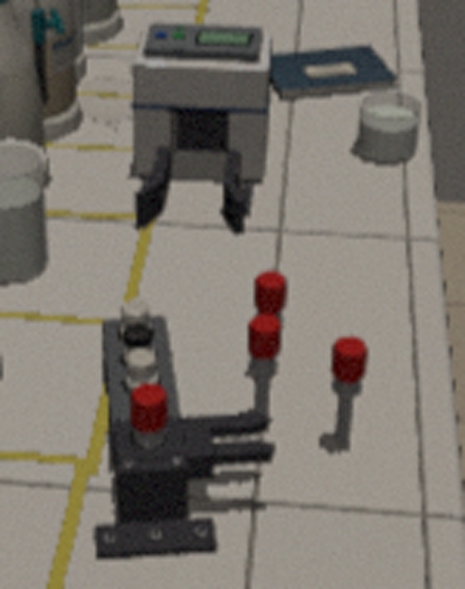

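```bash
python3 - <<'E'
from h import *
c=cams.read_camera('side')
im=c['image'].astype(int); m=((im[...,0]>120)&(im[...,1]<60)&(im[...,2]<60)).astype(np.uint8)
n,l,s,ce=cv2.connectedComponentsWithStats(m)
for i in range(1,n):
    if s[i,4]>30: print(s[i],ce[i],onz(c,*ce[i],89).round(1))
def q(u,v,z): return onz(c,200+u/3.1,110+v/3.1,z).round(1)
print('railL',q(145,225,0),'railR',q(238,230,0))
print('foot',q(97,555,0),q(213,548,0))
print('ear tips z60',q(265,412,60),q(272,447,60), 'block nearcorner',q(112,468,60),q(187,462,60))
print('nose corner left',q(104,320,45),q(163,318,45))
print('reader top',q(148,28,151),q(262,30,151),q(133,68,151),q(268,70,151))
s=monitor.state();print(rot(s['tcp_rot']).round(3))
E
```

```text
[281 212   9   5  33] [285.18181818 213.90909091] [460.2 157.7  89. ]
[309 219   9   5  37] [312.64864865 221.13513514] [391.6 180.5  89. ]
[243 234  10   6  46] [247.5        236.60869565] [542.7 257.8  89. ]
railL [ 595.4 -122.6    0. ] railR [ 499.6 -123.3    0. ]
foot [570.5 342.1   0. ] [485.7 325.3   0. ]
ear tips z60 [454.1 235.9  60. ] [446.6 276.   60. ] block nearcorner [562.1 312.3  60. ] [508.1 299.7  60. ]
nose corner left [600.4 108.8  45. ] [549.8 100.2  45. ]
reader top [ 610.1 -275.9  151. ] [ 489.4 -283.3  151. ] [ 612.4 -175.9  151. ] [ 477.8 -185.5  151. ]
[[-0.     0.439  0.898]
 [-0.001  0.898 -0.439]
 [-1.    -0.001 -0.   ]]
```

>>> apply_moves --series '[[-1, [0, -3, 8], 0.15], [-1, [0, -6, 15], 0.3], [-1, [0, -9, 22], 0.5], [-1, [0, -12, 30], 0.7], [-1, [0, -14.5, 37], 0.92], [-1, [0, -14.5, 37], 0.92], [-1, [0, -14.5, 37], 0.92], [-1, [0, -14.5, 37], 0.92], [-1, [0, -14.5, 37], 0.92]]'

```text
t: 1.32
eef_pos: [542.4, 269.7, 404.7]
tcp_rot: [-2.063, 1.57, 2.847]
ft_force: [-1.3, 0.4, -0.1]
opening: 0.999
```

```bash
python3 - <<'E'
from h import *
c=snap('wrist','w1.png');s=monitor.state();print(s['t'],s['eef_pos'],s['joints'].round(2));print(rot(s['tcp_rot']).round(3));print(c['position'],c['orientation'])
E
```

```text
1.375 [542.26820803 269.88936589 404.77843831] [0.35 0.46 1.61 0.   1.07 0.15]
[[-0.     0.98   0.197]
 [ 0.     0.197 -0.98 ]
 [-1.    -0.    -0.   ]]
[526.51626693 347.38744441 383.44774276] [2.85954114e+00 1.94918520e-03 1.97778918e-01]
```

View pics/w1.png

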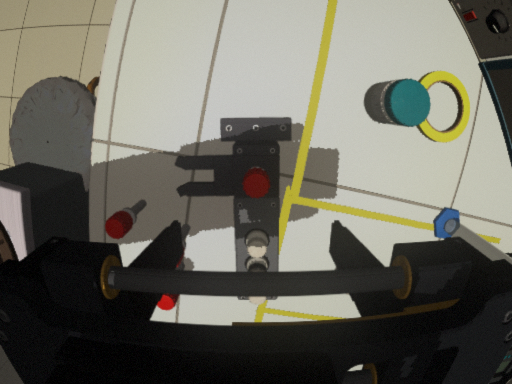

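The wrist picture shows the red knob at (257,183), with the ear and its U-slot to the left at x 178-235, rows 156-196. The foot edge is at (222-291,118-140), and the vials are at (257,245). Next I'll measure the knob, slot and yaw.

```bash
python3 - <<'E'
from h import *
c=cams.read_camera('wrist'); im=c['image'].astype(int)
m=((im[...,0]>110)&(im[...,1]<60)&(im[...,2]<60)).astype(np.uint8); m[:,:230]=0;m[:,300:]=0
cn=max(cv2.findContours(m,0,2)[0],key=cv2.contourArea); (u,v),r=cv2.minEnclosingCircle(cn)
ys,xs=np.nonzero(m); print('knob',u,v,r,xs.mean(),ys.mean(), onz(c,u,v,104,True).round(1),onz(c,u,v,89,True).round(1))
p0=onz(c,u,v,104,True);p1=onz(c,u+r,v,104,True);print('knob rad',np.hypot(*(p1-p0)[:2]))
# slot edges per column
g=im.sum(2)/3
for col in range(178,246,6): print(col,g[150:204:2,col].astype(int))
for col in (225,240,270,288): print('foot',col,g[110:146:2,col].astype(int))
E
```

```text
Traceback (most recent call last):
ValueError: max() iterable argument is empty
```

```bash
python3 - <<'E'
import cv2
a=cv2.imread('pics/w1.png')[105:305,160:310]
cv2.imwrite('pics/c2.png',cv2.convertScaleAbs(cv2.resize(a,None,fx=3,fy=3,interpolation=cv2.INTER_CUBIC),alpha=1.8,beta=20))
E
```

```text
(no output)
```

View pics/c2.png

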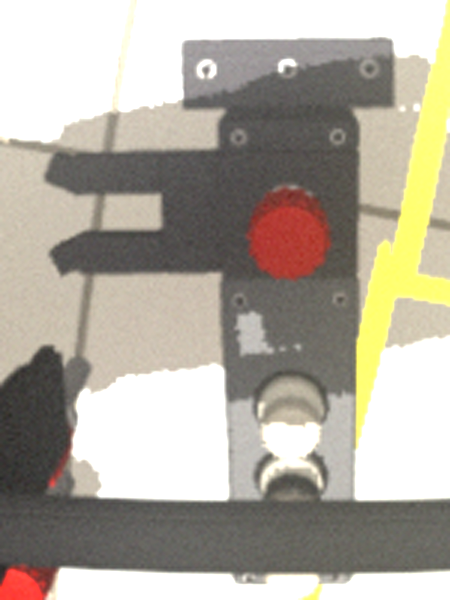

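The crop shows the slot's closed end at pixel (214,176), with its edges at rows 169 and 182. The foot's back edge runs (221,118)-(290,118), and the knob top is centred near (256,183).

```bash
python3 - <<'E'
from h import *
c=cams.read_camera('wrist'); im=c['image'].astype(int)
m=((im[...,0]>70)&(im[...,0]>2.2*im[...,1])&(im[...,0]>2.2*im[...,2])).astype(np.uint8); m[:,:230]=0;m[:,300:]=0;m[210:]=0
cn=max(cv2.findContours(m,0,2)[0],key=cv2.contourArea); b=cv2.boundingRect(cn);print('knob box',b)
u=b[0]+b[2]/2-.5; vb=b[1]+b[3]-.5
r=b[2]/2; v=vb-r
print('knob top',u,v,r,onz(c,u,v,104,True).round(1)); 
print('rad',np.linalg.norm(onz(c,u+r,v,104,True)-onz(c,u,v,104,True)))
q=lambda x,y,z:onz(c,160+x/3-.33,105+y/3-.33,z,True)[:2]
def d(n,a,b): 
    e=b-a;print(n,a.round(1),b.round(1),'len',np.hypot(*e).round(1),'ang',np.arctan2(e[1],e[0]).round(3))
d('ear top edge',q(75,153,60),q(218,149,60))
d('ear bot edge',q(65,274,60),q(220,270,60))
d('slot top',q(100,194,60),q(160,193,60)); d('slot bot',q(100,231,60),q(160,231,60))
d('slot end',q(162,231,60),q(162,193,60))
d('foot back',q(183,41,8),q(391,39,8))
d('block front',q(220,279,60),q(357,277,60))
d('carriage R',q(356,480,45),q(356,330,45));d('carriage L',q(231,480,45),q(223,330,45))
E
```

```text
knob box (244, 173, 26, 25)
knob top 256.5 184.5 13.0 [540.9 277.  104. ]
rad 12.63236150283232
ear top edge [457.7 282.9] [510.3 294.3] len 53.9 ang 0.213
ear bot edge [460.3 235.3] [519.3 248.9] len 60.6 ang 0.226
slot top [469.6 269.2] [492.  273.9] len 22.9 ang 0.206
slot bot [471.7 255. ] [494.4 259.5] len 23.2 ang 0.194
slot end [495.1 259.6] [492.7 274. ] len 14.6 ang 1.735
foot back [484.7 328.3] [569.9 346.2] len 87.1 ang 0.208
block front [520.  245.4] [570.8 256.5] len 52.1 ang 0.214
carriage R [593.2 162.2] [577.5 230.3] len 69.9 ang 1.798
carriage L [539.9 151.5] [524.6 219.6] len 69.8 ang 1.792
```

>>> apply_moves --series '[[-0.4, [4, -0.03, -0.65], -0.012], [-0.4, [9, -0.03, -0.65], -0.012], [-0.4, [12, -0.03, -0.65], -0.012], [-0.4, [14.1, -0.03, -0.65], -0.012], [-0.4, [14.1, -0.03, -0.65], -0.012], [-0.4, [14.1, -0.03, -0.65], -0.012], [1, [14.1, -0.03, -0.65], -0.012], [1, [14.1, -0.03, -0.65], -0.012], [1, [14.1, -0.03, -0.65], -0.012], [1, [14.1, -0.03, -0.65], -0.012], [1, [14.1, -0.03, -0.65], -0.012], [1, [14.1, -0.03, -0.65], -0.012]]'

```text
t: 2.98
eef_pos: [541.7, 275.0, 263.8]
tcp_rot: [2.249, 1.571, 0.886]
ft_force: [-0.4, 0.2, 1.9]
opening: 0.268
```

>>> apply_moves --series '[[1, [-1, 0, 0], 0], [1, [-2.5, 0, 0], 0], [1, [-4.5, 0, 0], 0], [1, [-6.8, 0, 0], 0], [1, [-6.8, 0, 0], 0], [1, [-6.8, -2, 0], 0], [1, [-6.8, -4, 0], 0], [1, [-6.8, -6, 0], 0], [1, [-6.8, -6, 0], 0], [1, [-6.8, -6, 0], 0], [1, [-6.8, -6, 0], 0]]'

```text
t: 4.35
eef_pos: [483.5, 262.7, 331.5]
tcp_rot: [1.975, 1.571, 0.612]
ft_force: [0.7, -0.4, -0.6]
opening: 0.267
```

```bash
python3 - <<'E'
from h import *
c=snap('wrist','w2.png');d=snap('side','s2.png');s=monitor.state();print(s['t'],s['eef_pos'],s['opening'],rot(s['tcp_rot']).round(3).tolist())
a=cv2.imread('pics/w2.png')[150:350,120:390];b=cv2.imread('pics/s2.png')[160:300,200:389]
f=lambda a:cv2.convertScaleAbs(cv2.resize(a,(540,400),interpolation=cv2.INTER_CUBIC),alpha=1.6,beta=15)
cv2.imwrite('pics/c3.png',cv2.resize(np.vstack([f(a),f(b)]),(405,600)))
print([np.round(proj(d,[*p]),1).tolist() for p in [(482,263.5,60),(541,276,60)]])
E
```

```text
4.45 [483.34444963 262.65638445 331.52472669] 0.26607612404886527 [[-0.0, 0.978, 0.206], [0.0, 0.206, -0.978], [-1.0, -0.0, -0.0]]
[[272.9, 249.6], [247.4, 251.2]]
```

View pics/c3.png

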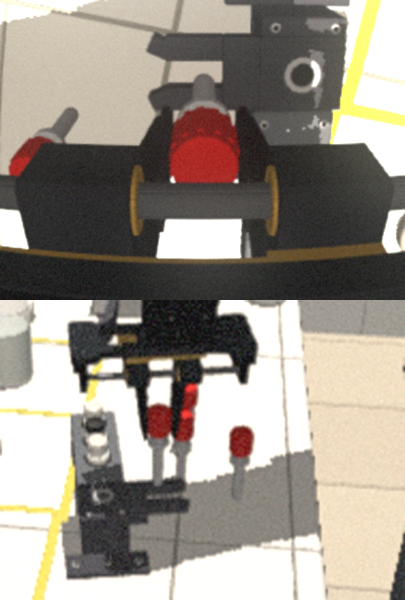

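The pin hangs upright and its shank is over the ear. The empty bore is at crop (302,75), and the slot lies between rows 60 and 85. I'll check the slot line against the bore and the pin tip.

```bash
python3 - <<'E'
from h import *
c=cams.read_camera('wrist')
q=lambda x,y,z:onz(c,120+x/1.5-.3,150+y/1.5-.3,z,True)[:2]
e=np.array([.978,.208]);n=np.array([-.208,.978])
B=q(302,75,60);print('bore',B)
for p in[(155,60),(185,60),(165,86),(185,84),(222,60),(222,86)]:
    w=q(*p,60)-B;print(p,'x',(w@e).round(1),'y',(w@n).round(1))
s=q(204,76,72);print('tip',s,(s-B)@e,(s-B)@n)
t=np.array(c['image'])[150:240,180:280].astype(int).sum(2)//3
for col in (230,238,246,254,262): print(col,t[30:70,col-180])
E
```

```text
bore [539.8448241  275.41915744]
(155, 60) x -87.2 y 9.3
(185, 60) x -69.6 y 9.3
(165, 86) x -81.7 y -6.7
(185, 84) x -69.8 y -5.4
(222, 60) x -48.1 y 9.3
(222, 86) x -47.9 y -6.7
tip [481.89137707 266.48875304] -58.53599530807886 3.320381477254546
230 [40 38 43 40 39 43 38 39 39 51 78 83 80 80 77 71 72 68 70 64 69 68 64 65
 66 63 46 29 27 28 29 35 37 35 36 36 35 38 36 33]
238 [ 40  41  41  38  39  39  38  40  39  43  62 103 109 111 107 105 110 108
 110 106 108 108 107 107  92  50  30  29  29  33  34  37  30  34  35  37
  35  36  36  36]
246 [ 38  35  40  35  39  38  36  38  39  38  61 104 106 108 109 109 107 106
 110 107 106 108 110 106  93  48  33  29  30  33  35  34  35  33  35  34
  39  42  54  63]
254 [ 38  39  39  34  37  34  36  37  34  40  58 103 108 108 109 106 105 106
  99  69  49  55  54  54  56  56  57  54  54  52  53  53  53  53  53  51
  57  71  82  81]
262 [ 38  38  39  37  34  34  36  34  37  38  58 103 108 107 110 106 105 104
 107 107 106 102  92  75  64  49  50  48  47  46  47  47  49  45  51  47
  49  59  70  81]
```

>>> apply_moves --series '[[1, [0, 0, -0.06], 0], [1, [0.7, 0, -0.06], 0], [1, [1.2, 0, -0.06], 0], [1, [1.6, 0, -0.06], 0], [1, [2.0, 0, -0.06], 0], [1, [2.0, 0, -0.06], 0]]'

```text
t: 5.25
eef_pos: [482.8, 263.2, 311.4]
tcp_rot: [-1.54, 1.57, -2.903]
ft_force: [-0.0, -0.1, -1.0]
opening: 0.27
```

>>> apply_moves --series '[[1, [1.2, 0, 0], 0], [1, [2.4, 0, 0], 0], [1, [3.6, 0, 0], 0], [1, [4.3, 0, 0], 0], [1, [4.6, 0, 0], 0], [1, [4.75, 0, 0], 0], [1, [4.8, 0, 0], 0], [1, [4.8, 0, 0], 0]]'

```text
t: 6.25
eef_pos: [482.9, 263.2, 264.0]
tcp_rot: [1.878, 1.57, 0.515]
ft_force: [0.1, -0.2, -2.0]
opening: 0.268
```

>>> apply_moves --series '[[-0.3, [0, 0, 0], 0], [-0.3, [0, 0, 0], 0], [-0.3, [0, 0, 0], 0], [-0.3, [-1, 0, 0], 0], [-0.3, [-3, 0, 0], 0], [-1, [-8, 0, 0], 0], [-1, [-14, 0, 0], 0], [-1, [-14, 6, 0], 0], [-1, [-14, 6, 0], 0], [-1, [-14, 6, 0], 0], [-1, [-14, 6, 0], 0]]'

```text
t: 7.62
eef_pos: [540.8, 275.5, 403.7]
tcp_rot: [-1.516, 1.57, -2.879]
ft_force: [0.7, -0.2, -0.4]
opening: 0.998
```

```bash
python3 - <<'E'
from h import *
c=snap('wrist','w3.png');s=monitor.state();print(s['t'],s['eef_pos'],rot(s['tcp_rot']).round(3).tolist());d=snap('side','s3.png')
a=cv2.imread('pics/w3.png')[105:305,160:310];b=cv2.imread('pics/s3.png')[110:310,200:350]
f=lambda a:cv2.convertScaleAbs(cv2.resize(a,None,fx=2.6,fy=3,interpolation=cv2.INTER_CUBIC),alpha=1.8,beta=20)
f=lambda a:cv2.convertScaleAbs(cv2.resize(a,None,fx=2.6,fy=2.6,interpolation=cv2.INTER_CUBIC),alpha=1.8,beta=20)
cv2.imwrite('pics/c4.png',np.hstack([f(a),f(b)]))
E
```

```text
7.675 [540.85942339 275.54342414 403.74944347] [[-0.001, 0.978, 0.207], [-0.0, 0.207, -0.978], [-1.0, -0.001, -0.0]]
```

View pics/c4.png

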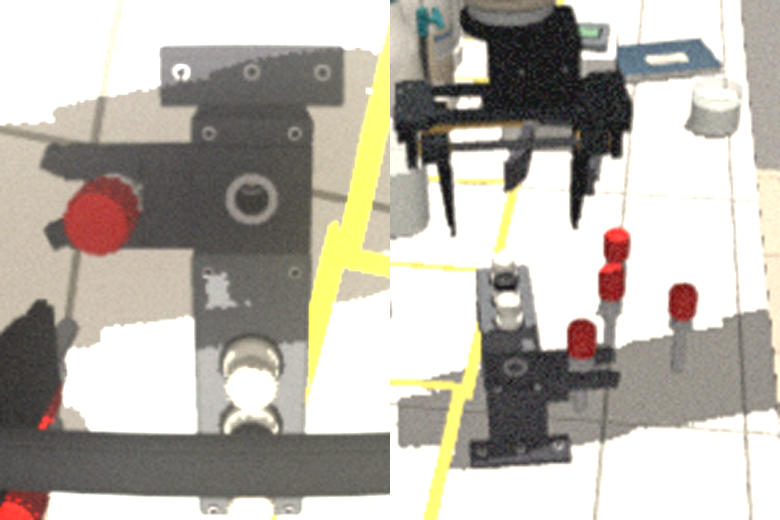

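The pin hangs upright in the notch and the bore is empty. Next I'll check where the decoys stand relative to the gripper body at the carriage grasp.

```bash
python3 - <<'E'
from h import *
for nm in ['side','wrist']:
    c=cams.read_camera(nm); im=c['image'].astype(int)
    m=((im[...,0]>70)&(im[...,0]>2.2*im[...,1])&(im[...,0]>2.2*im[...,2])).astype(np.uint8)
    n,l,s,ce=cv2.connectedComponentsWithStats(m)
    G=np.array([553.2,216]);e=np.array([.977,.215]);nn=np.array([-.215,.977])
    for i in range(1,n):
        if s[i,4]>40:
            w=onz(c,*ce[i],88,nm=='wrist')[:2]; print(nm,s[i],w.round(1),'rel grip x,y',((w-G)@e).round(1),((w-G)@nn).round(1))
E
```

```text
side [288  88  10   7  50] [ 481.  -731.4] rel grip x,y -274.2 -910.1
side [153 181  18  13 163] [809.6  67.2] rel grip x,y 218.5 -200.5
side [281 198  11  18  95] [459.2 117.4] rel grip x,y -113.1 -76.1
side [197 345  55  36 660] [541.  597.3] rel grip x,y 70.0 375.1
wrist [184 179  24  24 444] [480.  259.6] rel grip x,y -62.2 58.4
wrist [105 222  19  20 278] [388.5 188.8] rel grip x,y -166.8 8.8
wrist [156 296  19  17 224] [459.1 101.1] rel grip x,y -116.6 -92.0
```

```bash
python3 - <<'E'
from h import *
c=cams.read_camera('side')
for n,p in dict(measbeaker=(203,197),bottle=(200,172),bottle2=(213,157),b3=(225,120),readerbase=(248,178)).items():
    w=onz(c,*p,0); 
    print(n,w.round(0))
w=onz(c,215,171,0);print('bottle right side',w.round(0))
print('bottle top y at that depth', [np.round(proj(c,[645,-40,h])) .tolist() for h in (150,200,250,300)])
E
```

```text
measbeaker [717. -26.   0.]
bottle [ 759. -172.    0.]
bottle2 [ 736. -280.    0.]
b3 [ 749. -601.    0.]
readerbase [ 595. -151.    0.]
bottle right side [ 710. -184.    0.]
bottle top y at that depth [[225.0, 152.0], [224.0, 136.0], [224.0, 119.0], [223.0, 102.0]]
```

>>> apply_moves --series '[[-1, [0, -1, 6], 0.0], [-1, [0, -2.2, 12], 0.05], [-1, [0, -3.4, 18], 0.1], [-1, [0, -4.6, 24], 0.13], [-1, [0, -5.8, 30], 0.13], [-1, [0, -7, 36], 0.13], [-1, [0, -7.9, 41.8], 0.13], [-1, [0, -7.9, 41.8], 0.13], [-1, [0, -7.9, 41.8], 0.13], [-1, [0, -7.9, 41.8], 0.13]]'

```text
t: 9.12
eef_pos: [550.6, -148.5, 403.8]
tcp_rot: [3.127, 1.571, 1.635]
ft_force: [0.8, 0.1, -0.6]
opening: 1.001
```

```bash
python3 - <<'E'
from h import *
c=snap('wrist','w4.png');s=monitor.state();print(s['t'],s['eef_pos'],rot(s['tcp_rot']).round(3).tolist())
a=cv2.imread('pics/w4.png')[60:300,150:370]
cv2.imwrite('pics/c5.png',cv2.convertScaleAbs(cv2.resize(a,None,fx=2.5,fy=2.5,interpolation=cv2.INTER_CUBIC),alpha=1.5,beta=10))
E
```

```text
9.175 [ 550.606588   -148.42777016  403.87789908] [[0.0, 0.997, 0.08], [0.0, 0.08, -0.997], [-1.0, 0.0, -0.0]]
```

View pics/c5.png

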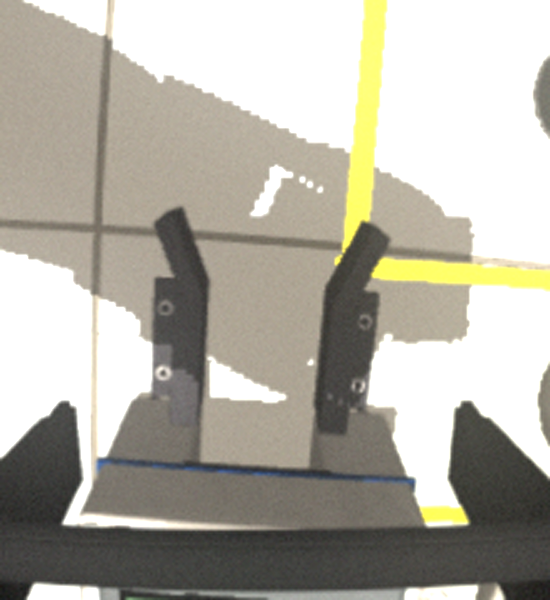

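```bash
python3 - <<'E'
from h import *
c=cams.read_camera('wrist')
q=lambda x,y,z:onz(c,150+x/2.5-.3,60+y/2.5-.3,z,True)[:2]
L1,L2=q(208,285,0),q(201,440,0);R1,R2=q(326,295,0),q(316,430,0)
for n,a,b in(('L',L1,L2),('R',R1,R2)): e=a-b;print(n,a.round(1),b.round(1),np.arctan2(-e[0],e[1]).round(3),np.hypot(*e).round(1))
T1,T2=q(182,207,42),q(362,221,42);e=T2-T1;print('flare tips z42',T1.round(1),T2.round(1),np.arctan2(e[1],e[0]).round(3),np.hypot(*e).round(1),((T1+T2)/2).round(1))
B1,B2=q(98,461,100),q(413,482,100);e=B2-B1;print('front',np.arctan2(e[1],e[0]).round(3),np.hypot(*e),B1,B2)
B1,B2=q(140,398,0),q(392,412,0);e=B2-B1;print('front foot?',np.arctan2(e[1],e[0]).round(3),np.hypot(*e),B1,B2)
g=c['image'].astype(int).sum(2)//3
for r in (180,190,200,210,220,230): print(r,[(k,g[r,k]) for k in range(222,240,2)],[(k,g[r,k]) for k in range(270,288,2)])
E
```

```text
L [ 520.1 -155.7] [ 521.2 -245.1] 0.012 89.4
R [ 582.7 -156.1] [ 585.3 -233.7] 0.032 77.7
flare tips z42 [ 508.3 -110.3] [ 591.7 -110.1] 0.003 83.4 [ 550.  -110.2]
front 0.007 135.91754229259612 [ 483.23582607 -213.42746936] [ 619.14961874 -212.41788194]
front foot? 0.021 140.99922089648274 [ 485.87048634 -222.64671838] [ 626.839572   -219.73172573]
180 [(222, np.int64(40)), (224, np.int64(43)), (226, np.int64(42)), (228, np.int64(42)), (230, np.int64(38)), (232, np.int64(43)), (234, np.int64(101)), (236, np.int64(101)), (238, np.int64(103))] [(270, np.int64(100)), (272, np.int64(100)), (274, np.int64(104)), (276, np.int64(98)), (278, np.int64(100)), (280, np.int64(36)), (282, np.int64(35)), (284, np.int64(40)), (286, np.int64(38))]
190 [(222, np.int64(43)), (224, np.int64(44)), (226, np.int64(41)), (228, np.int64(35)), (230, np.int64(38)), (232, np.int64(58)), (234, np.int64(101)), (236, np.int64(103)), (238, np.int64(101))] [(270, np.int64(102)), (272, np.int64(102)), (274, np.int64(102)), (276, np.int64(102)), (278, np.int64(62)), (280, np.int64(31)), (282, np.int64(37)), (284, np
[... 890 characters left out ...]
int64(63)), (230, np.int64(52)), (232, np.int64(102)), (234, np.int64(104)), (236, np.int64(103)), (238, np.int64(102))] [(270, np.int64(100)), (272, np.int64(101)), (274, np.int64(99)), (276, np.int64(42)), (278, np.int64(30)), (280, np.int64(39)), (282, np.int64(41)), (284, np.int64(40)), (286, np.int64(60))]
230 [(222, np.int64(64)), (224, np.int64(63)), (226, np.int64(64)), (228, np.int64(61)), (230, np.int64(79)), (232, np.int64(98)), (234, np.int64(102)), (236, np.int64(101)), (238, np.int64(102))] [(270, np.int64(100)), (272, np.int64(98)), (274, np.int64(96)), (276, np.int64(55)), (278, np.int64(35)), (280, np.int64(36)), (282, np.int64(37)), (284, np.int64(38)), (286, np.int64(37))]
```

The reader lane is at yaw ≈ 0.02. The mid-lane is at x ≈ 551.4 where y = -156, and the front face (141 mm wide, as given) is at y ≈ -221, which puts the stop at about (554,-291). Now I'll grasp the carriage.

>>> apply_moves --series '[[-1, [0, 0.5, -6], 0], [-1, [0, 1, -12], -0.05], [-1, [0, 1.5, -18], -0.1], [-1, [0, 2, -24], -0.14], [-1, [0, 2.6, -30], -0.14], [-1, [0, 3.17, -36.3], -0.14], [-1, [0, 3.17, -36.3], -0.14], [-1, [0, 3.17, -36.3], -0.14], [-1, [4, 3.17, -36.3], -0.14], [-1, [8, 3.17, -36.3], -0.14], [-1, [12, 3.17, -36.3], -0.14], [-1, [15, 3.17, -36.3], -0.14], [-1, [17.5, 3.17, -36.3], -0.14], [-1, [18.6, 3.17, -36.3], -0.14], [-1, [18.6, 3.17, -36.3], -0.14], [-1, [18.6, 3.17, -36.3], -0.14]]'

```text
t: 11.22
eef_pos: [554.2, 214.4, 218.8]
tcp_rot: [1.642, 1.569, 0.289]
ft_force: [0.8, -0.3, 0.9]
opening: 1.001
```

>>> apply_moves --series '[[1, [0, 0, 0], 0], [1, [0, 0, 0], 0], [1, [0, 0, 0], 0], [1, [0, 0, 0], 0], [1, [0, 0, 0], 0]]'

```text
t: 11.85
eef_pos: [553.9, 214.7, 217.8]
tcp_rot: [2.441, 1.571, 1.088]
ft_force: [-0.0, 0.8, 1.1]
opening: 0.583
```

```bash
python3 - <<'E'
from h import *
s=monitor.state();print(s['t'],s['eef_pos'],s['opening']*95,s['ft_force'],rot(s['tcp_rot']).round(3).tolist())
E
```

```text
11.85 [553.89025514 214.71138661 217.77496608] 55.36016993696475 [-0.03039834  0.81344875  1.06063355] [[0.0, 0.976, 0.216], [0.0, 0.216, -0.976], [-1.0, 0.0, -0.0]]
```

>>> apply_moves --series '[[1, [0, 0, 1], 0], [1, [0, 0, 3], 0], [1, [0, 0, 5.5], 0], [1, [0, 0, 8], 0], [1, [0, -0.6, 10], 0.02], [1, [0, -1.6, 12], 0.06], [1, [0, -2.6, 14], 0.1], [1, [0, -3.6, 16], 0.14], [1, [0, -4.4, 18], 0.18], [1, [0, -4.95, 19.66], 0.2], [1, [0, -4.95, 19.66], 0.2], [1, [0, -4.95, 19.66], 0.2]]'

```text
t: 13.35
eef_pos: [548.0, 11.8, 217.8]
tcp_rot: [-0.692, 1.57, -2.245]
ft_force: [-2.0, -4.2, 1.9]
opening: 0.587
```

```bash
python3 - <<'E'
from h import *
s=monitor.state();print(s['t'],s['eef_pos'],s['opening']*95,s['ft_force'],rot(s['tcp_rot']).round(3).tolist())
d=snap('side','s5.png');w=snap('wrist','w5.png')
b=cv2.imread('pics/s5.png')[100:300,180:380];a=cv2.imread('pics/w5.png')[100:300,160:360]
f=lambda a:cv2.convertScaleAbs(cv2.resize(a,None,fx=2,fy=2,interpolation=cv2.INTER_CUBIC),alpha=1.6,beta=15)
cv2.imwrite('pics/c6.png',np.hstack([f(a),f(b)]))
E
```

```text
13.35 [548.00408973  11.78172175 217.76550492] 55.73312770932233 [-2.03546128 -4.18522805  1.89658429] [[-0.0, 1.0, 0.018], [-0.0, 0.018, -1.0], [-1.0, -0.0, 0.0]]
```

View pics/c6.png

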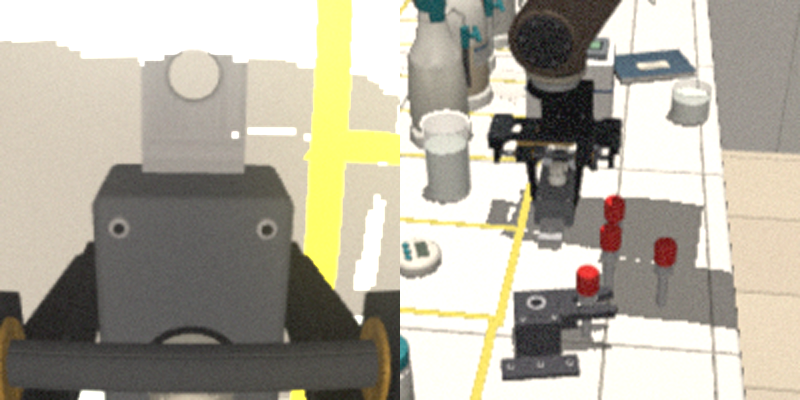

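The carriage is free, straight in the jaws and in front of the reader mouth. The station and the parked pin are undisturbed. Sliding it into the lane now.

>>> apply_moves --series '[[1, [0, 0, 1.5], 0], [1, [0, 0, 3], 0], [1, [0, 0, 4.5], 0], [1, [0, 0, 6], 0], [1, [0, 0, 7.5], 0], [1, [0, 0, 9], 0], [1, [0, 0, 10.5], 0], [1, [0, 0, 10.8], 0], [1, [0, 0, 10.8], 0]]'

```text
t: 14.58
eef_pos: [550.1, -95.7, 217.8]
tcp_rot: [1.09, 1.571, -0.462]
ft_force: [-0.7, -2.1, 2.3]
opening: 0.586
```

```bash
python3 - <<'E'
from h import *
s=monitor.state();print(s['t'],s['eef_pos'],s['opening']*95,s['ft_force'],s['moment'],rot(s['tcp_rot']).round(3).tolist())
c=cams.read_camera('wrist')
g=c['image'].astype(int).sum(2)//3
print(g[140:210:2,257])
E
```

```text
14.575 [550.10794695 -95.74347246 217.77000998] 55.63035281970325 [-0.72204057 -2.14644636  2.2651872 ] [-0.33595395  0.19730794 -0.06935326] [[0.0, 1.0, 0.018], [-0.0, 0.018, -1.0], [-1.0, 0.0, 0.0]]
[125 123 123 125 123  83  95 100 100  99  94  96  96  97  97  93  93  92
  96  94  92  91  93  60  40  39  40  42  38  43  53  53  54  55  53]
```

>>> apply_moves --series '[[-1, [0, 0, 0], 0], [-1, [0, 0, 0], 0], [-1, [0, 0, 0], 0], [-1, [-3, 0, 0], 0], [-1, [-6, 0, 0], 0], [-1, [-6, 0, -3], 0], [1, [-6, 0, -6], 0], [1, [-6, 0, -6.2], 0], [1, [-6, 0, -6.2], 0], [1, [-6, 0, -6.2], 0], [1, [-3, 0, -6.2], 0], [1, [0, 0, -6.2], 0], [1, [0, 0, -6.2], 0], [1, [0, 0, -6.2], 0]]'

```text
t: 16.38
eef_pos: [549.2, -34.4, 218.5]
tcp_rot: [1.475, 1.57, -0.078]
ft_force: [0.0, 0.6, 0.1]
opening: 0.215
```

>>> apply_moves --series '[[1, [0, 0, 1], 0], [1, [0, 0, 2], 0], [1, [0, 0, 3.2], 0], [1, [0, 0, 4.4], 0], [1, [0, 0, 5.6], 0], [1, [0, 0, 6.8], 0], [1, [0, 0, 8], 0], [1, [0, 0, 8.8], 0], [1, [0, 0, 8.8], 0]]'

```text
t: 17.5
eef_pos: [550.4, -122.8, 218.2]
tcp_rot: [1.301, 1.57, -0.253]
ft_force: [-0.6, 0.1, -0.2]
opening: 0.005
```

>>> apply_moves --series '[[1, [0, 0, 0.4], 0], [1, [0, 0, 0.7], 0], [1, [0, 0, 0.9], 0], [1, [0, 0, 1.0], 0]]'

```text
t: 18.0
eef_pos: [550.6, -128.5, 218.1]
tcp_rot: [-2.928, 1.565, 1.801]
ft_force: [6.5, 46.3, 9.8]
opening: 0.008
```

```bash
python3 - <<'E'
from h import *
c=snap('wrist','w6.png');s=monitor.state();print(s['eef_pos'],s['ft_force'])
cv2.imwrite('pics/c7.png',cv2.convertScaleAbs(cv2.imread('pics/w6.png'),alpha=1.6,beta=15))
E
```

```text
[ 550.65896176 -128.39815319  218.13136711] [ 5.55732307 41.20124405 11.19102362]
```

View pics/c7.png

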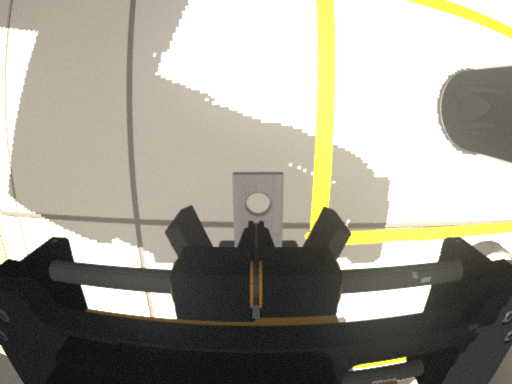

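>>> apply_moves --series '[[1, [0, 0, -0.8], 0], [1, [0, 0, -3], 0], [1, [-5, 0, -3], 0], [1, [-11, 0, -3], 0], [1, [-17, 0, -3], 0], [1, [-19, 0, -1], 0], [1, [-19, 0, 0], 0], [1, [-19, 0, 0], 0], [1, [-19, 0, 0], 0]]'

```text
t: 19.18
eef_pos: [550.6, -131.6, 406.2]
tcp_rot: [-1.989, 1.568, 2.741]
ft_force: [0.9, -0.1, 0.2]
opening: 0.006
```

```bash
python3 - <<'E'
from h import *
c=snap('wrist','w7.png');s=monitor.state();print(s['t'],s['eef_pos'],s['ft_force'])
a=cv2.imread('pics/w7.png')[60:300,150:370]
cv2.imwrite('pics/c8.png',cv2.convertScaleAbs(cv2.resize(a,None,fx=2.5,fy=2.5,interpolation=cv2.INTER_CUBIC),alpha=1.5,beta=10))
E
```

```text
19.225 [ 550.69776032 -131.5708121   406.41328057] [ 0.7662703   0.23082887 -0.22308843]
```

View pics/c8.png

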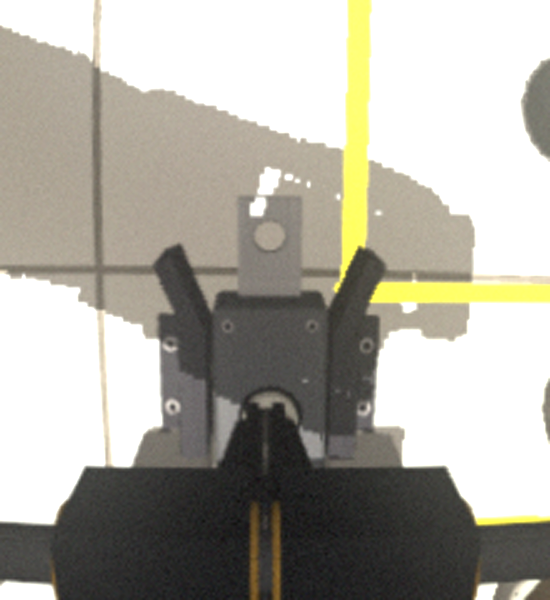

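```bash
python3 - <<'E'
from h import *
c=cams.read_camera('wrist')
q=lambda x,y,z:onz(c,150+x/2.5-.3,60+y/2.5-.3,z,True)[:2].round(1)
print('tongue end',q(238,196,18),q(301,196,18),'hole',q(269,236,18))
print('tail top',q(217,307,45),q(325,308,45))
print('flare tips',q(180,246,42),q(363,248,42))
print('bend top',q(207,322,42),q(334,322,42))
print('front foot',q(142,428,0),q(403,428,0))
E
```

```text
tongue end [534.8 -87.9] [565.9 -87.3] hole [ 550.5 -107.7]
tail top [ 526.5 -137.9] [ 577.5 -137.4]
flare tips [ 508.8 -109.4] [ 594.7 -108.7]
bend top [ 521.5 -146.2] [ 582.4 -145. ]
front foot [ 480.6 -220.8] [ 629.1 -218. ]
```

Tail measured at y ≈ -138, against -139.5 ± 2 expected for home, and the push met a hard stop. I'll press again, 6 mm off-centre, to confirm it's the stop and not a jam.

>>> apply_moves --series '[[1, [0, 0.6, -2], 0], [1, [3, 0.6, -4], 0], [1, [9, 0.6, -4], 0], [1, [15, 0.6, -4], 0], [1, [18.8, 0.6, -4], 0], [1, [18.8, 0.6, -3], 0], [1, [18.8, 0.6, -2], 0], [1, [18.8, 0.6, -1.2], 0], [1, [18.8, 0.6, -0.7], 0], [1, [18.8, 0.6, -0.4], 0], [1, [18.8, 0.6, -0.2], 0], [1, [18.8, 0.6, -0.2], 0]]'

```text
t: 20.78
eef_pos: [556.8, -127.6, 220.8]
tcp_rot: [2.927, 1.568, 1.374]
ft_force: [2.1, 24.1, 9.7]
opening: 0.004
```

>>> apply_moves --series '[[1, [0, 0, -1], 0], [1, [0, 0, -3], 0], [1, [-6, 0, -4], 0], [1, [-12, 0, -4], 0], [1, [-18, 0, -8], 0], [1, [-18, 0, -14], 0], [1, [-18, 0, -20], 0], [1, [-18, 0, -24], 0], [1, [-18, 0, -24], 0], [1, [-18, 0, -24], 0], [1, [-18, 0, -24], 0]]'

```text
t: 22.15
eef_pos: [552.3, 109.2, 399.7]
tcp_rot: [-1.121, 1.571, -2.675]
ft_force: [-0.8, -0.4, 0.2]
opening: 0.006
```

```bash
python3 - <<'E'
from h import *
s=monitor.state();print(s['t'],s['eef_pos'])
d=snap('side','s8.png');w=snap('wrist','w8.png')
b=cv2.imread('pics/s8.png')[100:310,180:390];a=cv2.imread('pics/w8.png')
f=lambda a:cv2.convertScaleAbs(cv2.resize(a,(390,390),interpolation=cv2.INTER_CUBIC),alpha=1.6,beta=15)
cv2.imwrite('pics/c9.png',np.hstack([f(a[:,64:448]),f(b)]))
E
```

```text
22.15 [552.34055251 109.22788485 399.68917873]
```

```bash
python3 - <<'E'
from h import *
for nm in ['side','wrist']:
    c=cams.read_camera(nm); im=c['image'].astype(int)
    m=((im[...,0]>70)&(im[...,0]>2.2*im[...,1])&(im[...,0]>2.2*im[...,2])).astype(np.uint8)
    n,l,s,ce=cv2.connectedComponentsWithStats(m)
    for i in range(1,n):
        if s[i,4]>40: print(nm,s[i],onz(c,*ce[i],90,nm=='wrist')[:2].round(1))
print(job.job_done())
E
```

```text
side [288  87   9   7  44] [ 480. -730.]
side [153 181  18  13 152] [809.1  68.8]
side [280 210  11   9  62] [459.5 161.3]
side [308 219  10   8  65] [391.7 185.9]
side [268 232  11  10  76] [482.4 251.1]
side [203 365  23  15 117] [555.8 616.8]
wrist [171  21  29  27 539] [480.  265.6]
wrist [ 92  97  24  25 429] [390.4 193.9]
wrist [152 115  26  26 515] [459.5 170.9]
wrist [154 179  22  23 387] [457.  106.2]
wrist [431 249  10  13  75] [780.3  26.2]
the job is handed in; nothing more can be done
None
```

The lock pin is parked in the ear notch and the vial carriage is fully home in the reader. I handed the job in at about 22 s of the 61 s allowed.

- **Lock pin:** I drew it straight up out of the bore, moved it 60 mm over and lowered it into the notch with almost no contact force. Pictures after the release showed it hanging upright. A last check put the knob at about (480–482, 251–266), depending on the camera, against about (482, 263) for the seat. I judged that the collar lies flat on the ear from its height at release and the upright pin, and did not see it directly.
- **Carriage:** I pulled it off along the station's axis, slid it over the bench and guided it into the lane with the jaws. I then pushed it home with closed fingertips on the tail face.
- **Home against the stop:** Two pushes, the second 6 mm off-centre, stopped within 1 mm of each other at firm contact (46 N and 24 N). The tail measured y ≈ -138 mm, against -139.5 ± 2 mm expected from the reader's front face.
- **Disagreement:** My reading of the flared mouth tips gave a home position about 7 mm different from the front face. I trusted the front face and the hard stop.
- **Unchecked:** My last picture was refused by the viewing limit, so the final check was by numbers only. The look-alike pins had not moved noticeably. I did not measure the sample pot, timer and beaker at the end, but the arm's path stayed clear of them.

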